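# Snuff the charcoal soldering blocks in the sprung holder

## Task

Put the charcoal soldering blocks away to smother: lift the aluminium cover off the snuffing holder and set it down on the white ceramic board. Then press the sprung carriage back and slip in every black charcoal block that is on the bench, so that they all stand on the holder's floor in one row between the fixed stop and the carriage, same way up as now and with their 60 mm sides across the row, squeezed together by the spring; then put the cover back over the holder, fully down all round, and leave the other things on the bench where they are.

Things in the scene. Friction and masses are not known exactly. Their poses are not given: they have to be found in the camera images.
- holder: the snuffing holder, fixed, under the cover at the start: a dark steel flange plate 256 (x) x 176 (y) x 8 mm with a grey raised floor 216 x 136 x 10 mm on it. Origin: centre of its underside, on the bench. x runs along the row of blocks, from the fixed stop to the sprung carriage: the way the carriage is pressed back; z up. No side walls
- holder_floor (a point): centre of the holder's raised floor (holder x = 0, y = 0), 18 mm above the bench, axes as the holder's. A rear bracket 56 mm wide and 50 mm high stands on the floor at holder x = 86 to 98 mm
- stop_face (a point): centre of the fixed stop's clamping face, at holder x = -70 mm, y = 0, 18 mm above the floor; the stop is an upright plate 56 mm wide (y), 12 mm thick (back at x = -82 mm), reaching 36 mm above the floor
- carriage (a joint): how far the sprung carriage is pressed back, in m: 0 = closed (its face 6 mm from the stop's face), limit 0.134; grows along the holder's +x. The spring pushes it closed with about 3 N at 0 rising to 7.7 N at 0.134; a damper (20 N per m/s) lets it return within about a second; nothing latches it. With 1, 2, 3, 4 blocks clamped it reads about 0.026, 0.058, 0.090, 0.122
- carriage_face (a point): centre of the carriage's clamping face, 36 mm above the floor. The carriage is an upright aluminium plate 56 mm wide (y), 10 mm thick, reaching 72 mm above the floor: 32 mm higher than a clamped block, so a held block carried just over the stop, or over the blocks already in, can press it back and then go down in front of it. x points away from the stop
- cover_handle (a point): centre of the grip bar on top of the loose aluminium cover: bar 100 mm long (cover x), 14 mm wide (y), 14 mm tall. The cover is an upside-down box 240 (x) x 160 (y) x 93 mm, walls 3 mm, inside 90 mm high, about 350 g; its top face lies 27 mm below this point, its rim 120 mm below
- cover_rim (a point): centre of the cover's open underside, at the height of its rim. When the cover is on, its rim rests on the holder's flange, 8 mm above the bench (bar centre 128 mm), around the raised floor, with about 9 mm play each way; its x along the holder's x, either way round
- board: white ceramic soldering board lying fixed on the bench, 250 (x) x 180 (y) x 12 mm; origin at the centre of its underside
- board_top (a point): centre of the white board's top face, 12 mm above the bench; axes as the board's
- block1_mid (a point): centre of a loose black charcoal block, 32 (x) x 60 (y) x 40 mm (z, up as it stands at the start), about 100 g; three or all four of the blocks are present, one may be absent (None)
- block2_mid (a point): centre of a loose black charcoal block, 32 (x) x 60 (y) x 40 mm (z, up as it stands at the start), about 100 g; three or all four of the blocks are present, one may be absent (None)
- block3_mid (a point): centre of a loose black charcoal block, 32 (x) x 60 (y) x 40 mm (z, up as it stands at the start), about 100 g; three or all four of the blocks are present, one may be absent (None)
- block4_mid (a point): centre of a loose black charcoal block, 32 (x) x 60 (y) x 40 mm (z, up as it stands at the start), about 100 g; three or all four of the blocks are present, one may be absent (None)
- jar: white screw-top jar, 72 mm across, 85 mm tall; not part of the job, leave it alone (origin at the centre of its underside)
- flux: yellow flux bottle with a steel cap, 56 mm across, 100 mm tall; not part of the job, leave it alone (origin at the centre of its underside)
- toolcup: open glass cup, 80 mm across, 85 mm tall; not part of the job, leave it alone (origin at the centre of its underside)
- jarlid: loose white jar lid lying on the bench, 64 mm across, 14 mm thick; not part of the job, leave it alone (origin at the centre of its underside)
- brick: pale plaster firebrick 50 x 120 x 30 mm; not part of the job, leave it alone (origin at the centre of its underside)
- hammer: small hammer lying on the bench; not part of the job, leave it alone (origin half-way along it, on its underside)
- driver: screwdriver lying on the bench; not part of the job, leave it alone (origin half-way along it, on its underside)
Mind the look-alikes: they are no part of the job. Leave any red look-alike of the part that bears block4_mid alone. What is shaped like the part that bears block3_mid but yellow is not meant.

How it is judged:
By the outcome, as a careful person would: the job done as asked, in the order asked, and still so for the second after the job is handed in, with the robot touching nothing.
Of block1, block2, block3, block4 only 3 to 4 are there at a start; the rules pass over those that are not, and their reading is None.
At some moment in a run one of block1, block2, block3, block4 may be knocked a few centimetres aside while the robot is not near it.
It also fails if it takes over 208 s, if anything falls off the work surface, if the arm or the gripper's body presses on something with over 40 N, if the wrist force passes 120 N, or if a joint passes its speed limit or range.

## Robot

A 6-joint arm with a two-finger parallel gripper is mounted at the origin on the work surface. World frame = base frame: x ahead of the robot, y to its left, z up, the work surface at z = 0. Lengths are in m, angles in rad, forces in N, time in s.
With the tool pointing down it reaches from about 0.425 to 0.95 m from the base axis. Payload 3.5 kg.
Tool frame: the origin (TCP) lies midway between the tips of the shut fingers; the grasp point (between the pads) lies 19 mm behind it; z points along the fingers, y is the line along which they close (so a half turn about z gives the same grasp; the last joint's range is limited). The gripper opens to 85 mm and grips with 20 to 120 N. Pads are 22 mm wide; open, the fingers measure 114 mm over their backs; the gripper's body (76 mm by 85 mm) begins 54 mm behind the grasp point. The pads swing forward as they close: fully open they stand 13 mm farther back than shut.
Start: joints at [-1.497, 0.286, 1.577, -0, 1.279, -0.15], TCP at [0.15, -0.658, 0.231] pointing down, gripper open.
Joint ranges: [-2.77, 2.77], [-0.9, 2.22], [0.21, 2.48], [-1.53, 4.67], [0.24, 2.81], [-2.84, 2.84]. Speed limits (rad/s): [2.79, 2.79, 3.14, 3.14, 3.14, 3.14].

## Interface

Orientations are given as a unit quaternion [x, y, z, w].
In Python, from plant import ctrl, cams, order gives the robot as it stands.
- The arm moves only by the tool move_arm, never from a script. Its argument "plan" is one flat list of numbers, 7 for each row, row after row: the shift along the world's x, y, z in mm, then the turn, a rotation vector about the world's x, y, z in degrees, then the finger opening in mm, from 0 to 85.4. A call has 1 to 12 rows; each row shifts and turns the commanded pose from where the row before left it; what a row does not reach is not made up. A row lasts 1/10 s, in which the tool goes at most 50 mm and 8.59 degrees, less where a joint would pass 70% of its speed; a pose out of reach is approached as far as the arm can. A call is refused whole if a number of a shift passes 50 or a number of a turn 8.59, either way. A call with a gripper value outside its range is refused whole. The fingers move at their own pace and stop on an object; "newtons" is the grip in N (left out, the last holds). Time passes only in rows, so rows that do not move let the fingers close. It gives the time, the measured TCP pose, the force, the opening and the grip force at its end, in the units of the state.
- ctrl.get_state(): the state, without advancing time (a new reading comes with each control period).
- cams.read_camera(name): name is "scene" or "top" or "wrist"; returns a dict with "color" (400x640x3 uint8, red, green, blue), "fov_y" (degrees; the focal length in pixels is half the picture's height over the tangent of half this angle, whatever the lens; pixels are square), "cx", "cy" (the principal point, pixels), "origin" and "orientation" of the camera in the world; the wrist camera has in their place "T_tool_cam" (4x4, takes a point from camera to tool coordinates, whose origin is the TCP and whose axes are the flange's). Camera axes: x right, y up, looking along -z (the intrinsics and any distortion apply to the point x, -y, -z); pixel columns grow to the right and rows downward; lengths in m; the calibration is good to about 2 mm. A picture is of the moment at which its call begins: read the wrist's pose just before it. There is no depth.
- order.sign_off(): hands the job in; it is judged then, once.
The state is a dict: "time": time; "qpos": joint angles; "dq": joint speeds; "joint_efforts": joint torques, N m; "eef_pos": TCP position; "tcp_rot": TCP orientation; "contact_force": force on the tool from outside, world axes, zero at the start; "wrist_torque": the same for the moment, N m; "opening": opening from 0.0 (shut) to 1.0 (fully open); "finger_force": force on a finger pad.
Only numpy, scipy, OpenCV 4.12 (cv2) and the standard library are available. Lean on these libraries where they do the work, as an engineer would, in place of code of your own. Each camera call takes 0.05 s, during which the arm holds its last target. There are 200 camera calls.

## Working session

There is one attempt and no reset: what is moved stays moved. The work goes in short steps, Python scripts to look and compute and a tool call to move; the robot and the scene stay as the last step left them, time stands still between calls to the robot, and variables do not carry over. Pictures are saved under pics/ and viewed, at most 14 in all, crops included, and the job is handed in when it is done.

Besides the shell and the picture viewer there is one more tool, called after "Request:" as a command line: name --argument value ..., lists and objects as JSON in quotes. move_arm: Moves the arm, as the interface text tells. Its arguments: {"type":"object","properties":{"plan":{"type":"array","items":{"type":"number"}},"newtons":{"type":"number"}},"required":["plan"]}

```bash
ls; mkdir -p pics; cat > h.py <<'E'
import numpy as np, cv2, json
from plant import ctrl, cams, order
from scipy.spatial.transform import Rotation as R
def shot(name, fn):
    s=ctrl.get_state(); c=cams.read_camera(name)
    cv2.imwrite('pics/'+fn+'.png', c['color'][:,:,::-1])
    if name=='wrist':
        T=np.eye(4); T[:3,:3]=R.from_quat(s['tcp_rot']).as_matrix(); T[:3,3]=s['eef_pos']
        W=T@np.array(c['T_tool_cam'])
    else:
        W=np.eye(4); o=np.array(c['orientation']); W[:3,:3]=R.from_quat(o).as_matrix() if o.size==4 else o; W[:3,3]=c['origin']
    np.savez('pics/'+fn+'.npz',W=W,f=200/np.tan(np.radians(c['fov_y'])/2),cx=c['cx'],cy=c['cy'],img=c['color'],**{k:v for k,v in c.items() if k in('distortion','dist')})
    return c
def pix(fn,u,v,z):
    d=np.load('pics/'+fn+'.npz'); W=d['W']
    r=W[:3,:3]@np.array([(u-d['cx'])/d['f'],-(v-d['cy'])/d['f'],-1]); o=W[:3,3]
    return o+r*(z-o[2])/r[2]
def proj(fn,p):
    d=np.load('pics/'+fn+'.npz'); W=d['W']; q=W[:3,:3].T@(np.array(p)-W[:3,3])
    return d['cx']+d['f']*q[0]/-q[2], d['cy']-d['f']*q[1]/-q[2]
E
python3 - <<'E'
from h import *
for n in('top','scene'):
    c=shot(n,n+'0'); print({k:v for k,v in c.items() if k!='color'})
print(ctrl.get_state())
E
```

```text
pics
{'fov_y': 46.08469159586932, 'cx': 326.36233184877904, 'cy': 201.70285377904207, 'origin': array([0.43610909, 0.03064456, 1.36841486]), 'orientation': array([-0.04210183,  0.02718514,  0.71048211, -0.70192847])}
{'fov_y': 52.92965289162943, 'cx': 324.82318399908115, 'cy': 196.64172590031882, 'origin': array([1.20745467, 0.36373499, 1.04049964]), 'orientation': array([0.16451478, 0.27597507, 0.79862904, 0.50888536])}
{'time': 0.1, 'qpos': array([-1.49698135e+00,  2.87123563e-01,  1.57804691e+00,  1.03072012e-05,
        1.27862420e+00, -1.49957301e-01]), 'dq': array([-0.00136412, -0.00130376, -0.00368028, -0.00096561, -0.00071422,
        0.00055984]), 'joint_efforts': array([ 3.88810895e-04, -4.07295513e+01, -2.93701011e+01, -1.18619946e-04,
        3.44028667e-03,  1.45266182e-05]), 'eef_pos': array([ 0.14980303, -0.65754557,  0.23004569]), 'tcp_rot': array([ 9.93746837e-01,  1.11651294e-01,  4.68366174e-05, -1.10002518e-03]), 'contact_force': array([-1.56609835, -0.18828744,  0.11409281]), 'wrist_torque': array([0.01707672, 0.02636567, 0.01598568]), 'finger_force': 0.0, 'opening': 1.001555089216881}
```

View pics/top0.png

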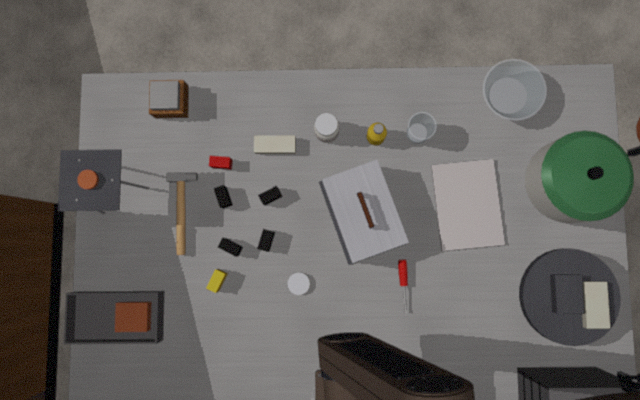

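View pics/scene0.png

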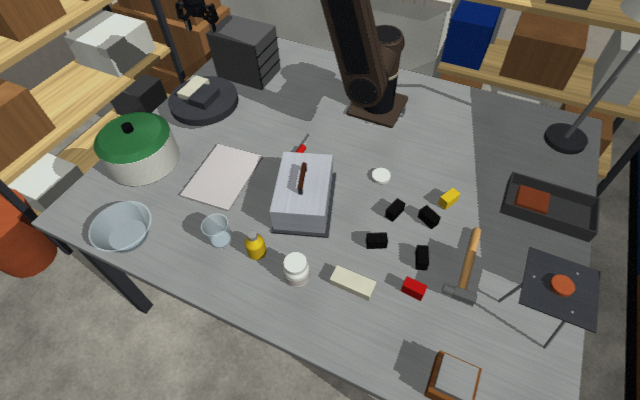

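The top view shows the cover (bar ~(366,210)), the board ~(468,204), and four black blocks at ~(223,197), (270,195), (230,247), (266,240). The red block at (220,162) and the yellow one at (216,281) are decoys. The scene view agrees.

```bash
cat >> h.py <<'E'
def blobs(fn,mask,z,amin=60,amax=5000,roi=None):
    m=mask.astype(np.uint8)
    if roi: k=np.zeros_like(m); k[roi[1]:roi[3],roi[0]:roi[2]]=1; m=m*k
    out=[]
    for c in cv2.findContours(m,cv2.RETR_EXTERNAL,cv2.CHAIN_APPROX_NONE)[0]:
        a=cv2.contourArea(c)
        if not amin<a<amax: continue
        P=np.array([pix(fn,u,v,z)[:2] for u,v in c[:,0]])*1000
        r=cv2.minAreaRect(P.astype(np.float32)); b=cv2.boxPoints(r)
        e=[b[1]-b[0],b[2]-b[1]]; l=max(e,key=np.linalg.norm)
        out.append((np.round(r[0]),np.round(sorted(map(np.linalg.norm,e))),round(np.degrees(np.arctan2(l[1],l[0]))%180,1),np.round(c[:,0].mean(0))))
    return out
E
python3 - <<'E'
from h import *
print('base',proj('top0',[0,0,0]),proj('top0',[.5,0,0]))
I=np.load('pics/top0.npz')['img'].astype(int); h=cv2.cvtColor(I.astype(np.uint8),cv2.COLOR_RGB2HSV)
for b in blobs('top0',I.max(2)<45,.038,roi=(190,170,300,270)):print('blk',*b)
for b in blobs('top0',(h[...,0]<15)&(h[...,1]>90)&(I.max(2)<150),.134,roi=(340,170,390,250),amin=30):print('bar',*b)
for b in blobs('top0',(I.min(2)>165),.012,roi=(415,150,520,270),amin=1000,amax=20000):print('board',*b)
for b in blobs('top0',(h[...,0]<10)&(h[...,1]>150),.04,roi=(190,140,300,300)):print('red',*b)
for b in blobs('top0',(h[...,0]>18)&(h[...,0]<35)&(h[...,1]>150),.04,roi=(190,140,300,300)):print('yel',*b)
for uv in [(321,181),(378,161),(408,242),(352,263)]: print(np.round(pix('top0',*uv,.101)*1000))
for n,uv,z in [('jar',(326,127),.085),('flux',(377,131),.1),('cup',(421,127),.085),('lid',(299,284),.014),('driver a',(402,262),.02),('driver b',(407,311),.01),('brick',(274,145),.03),('hammer',(181,178),.02),('hamh',(181,253),.02)]: print(n,np.round(pix('top0',*uv,z)*1000))
c=cv2.resize(I[150:275,180:420].astype(np.uint8)[:,:,::-1],None,fx=3.3,fy=3.3,interpolation=cv2.INTER_CUBIC);cv2.imwrite('pics/crop0.png',c)
E
```

```text
base (np.float64(349.58215747973327), np.float64(404.0707537447755)) (np.float64(346.850253438144), np.float64(225.69475225447113))
blk [443. 332.] [30. 61.] 63.2 [230. 247.]
blk [460. 231.] [32. 54.] 164.6 [266. 240.]
blk [587. 219.] [31. 57.] 116.0 [270. 195.]
blk [587. 354.] [34. 62.] 18.8 [223. 196.]
bar [536. -45.] [10. 94.] 19.1 [365. 210.]
red [686. 362.] [32. 64.] 85.0 [220. 162.]
yel [349. 369.] [33. 61.] 153.5 [216. 280.]
[618.  71. 101.]
[671. -85. 101.]
[ 450. -161.  101.]
[395. -10. 101.]
jar [772.  56.  85.]
flux [754. -84. 100.]
cup [ 767. -208.   85.]
lid [335. 139.  14.]
driver a [ 394. -154.   20.]
driver b [ 256. -166.   10.]
brick [735. 208.  30.]
hammer [644. 482.  20.]
hamh [426. 477.  20.]
```

View pics/crop0.png

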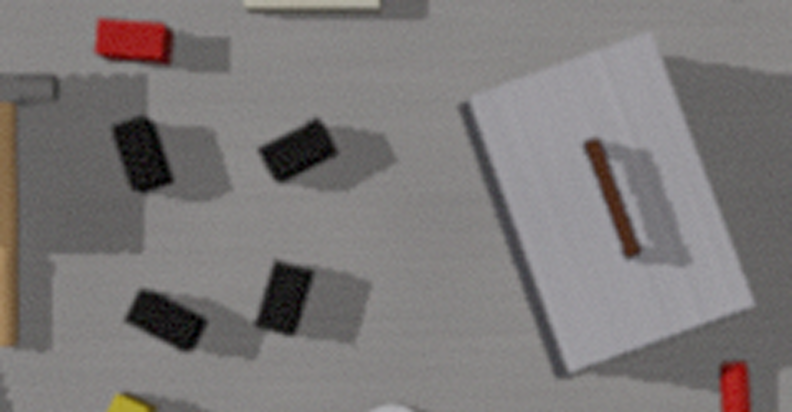

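```bash
python3 - <<'E'
from h import *
I=np.load('pics/top0.npz')['img'].astype(int)
print(I[204,468],I[204,425],I[180,425])
m=(I.min(2)>140); m=cv2.morphologyEx(m.astype(np.uint8),cv2.MORPH_OPEN,np.ones((5,5)))
for b in blobs('top0',m,.012,roi=(415,150,520,270),amin=1000,amax=20000):print('board',*b)
for uv in [(432,165),(495,159),(505,246),(440,251)]: print(np.round(pix('top0',*uv,.012)*1000))
E
```

```text
[166 158 159] [100  98  98] [136 132 130]
board [ 558. -348.] [178. 248.] 5.1 [468. 204.]
[ 673. -250.   12.]
[ 688. -432.   12.]
[ 436. -449.   12.]
[ 424. -264.   12.]
```

Request:
move_arm --plan '[10, -10, 20, 0, 0, 7, 85, 27, 43, 0, 0, 0, 0, 85, 27, 43, 0, 0, 0, 0, 85, 27, 43, 0, 0, 0, 0, 85, 27, 43, 0, 0, 0, 0, 85, 27, 43, 0, 0, 0, 0, 85, 27, 43, 0, 0, 0, 0, 85, 27, 43, 0, 0, 0, 0, 85, 27, 43, 0, 0, 0, 0, 85, 27, 43, 0, 0, 0, 0, 85, 27, 43, 0, 0, 0, 0, 85, 27, 43, 0, 0, 0, 0, 85]' --newtons 60

```text
time: 1.3
eef_pos: [0.4528, -0.2003, 0.251]
tcp_rot: [0.985, 0.172, -0.0, -0.0]
contact_force: [0.6, -0.0, 0.2]
opening: 0.999
finger_force: 0.0
```

Request:
move_arm --plan '[21, 39, 0, 0, 0, 0, 85, 21, 39, 0, 0, 0, 0, 85, 21, 39, 0, 0, 0, 0, 85, 20, 38, 0, 0, 0, 0, 85, 0, 0, 0, 0, 0, 0, 85, 0, 0, 0, 0, 0, 0, 85]'

```text
time: 1.9
eef_pos: [0.5351, -0.0465, 0.2507]
tcp_rot: [0.985, 0.173, -0.001, -0.0]
contact_force: [0.0, 0.1, 0.4]
opening: 0.992
finger_force: 0.0
```

```bash
python3 - <<'E'
from h import *
c=shot('wrist','w1');print(c['T_tool_cam'],c['fov_y'],c['cx'],c['cy']); s=ctrl.get_state(); print(s['eef_pos'],s['tcp_rot'],s['contact_force'],s['qpos'])
I=c['color'];h=cv2.cvtColor(I,cv2.COLOR_RGB2HSV)
for b in blobs('w1',(h[...,0]<15)&(h[...,1]>90),.134,amin=300,amax=90000):print('bar',*b)
E
```

```text
[[-5.40117665e-04  9.47701556e-01  3.19157436e-01  8.13154261e-02]
 [ 9.99999722e-01  3.47999868e-04  6.58977279e-04  2.26222403e-04]
 [ 5.13447047e-04  3.19157704e-01 -9.47701481e-01 -1.42322025e-01]
 [ 0.00000000e+00  0.00000000e+00  0.00000000e+00  1.00000000e+00]] 65.82304179985083 322.638625113247 192.3949853271074
[ 0.53492202 -0.04735591  0.25079599] [ 9.85017308e-01  1.72454461e-01 -6.01679877e-04 -2.64377817e-06] [ 0.80986555 -0.77114694 -0.10341505] [-2.77067335e-01 -3.41557968e-02  1.89402790e+00 -5.41376036e-04
  1.28280625e+00  9.47241130e-01]
bar [ 435. -114.] [19. 45.] 2.3 [353. 296.]
bar [538. -47.] [12. 98.] 19.7 [324. 180.]
```

View pics/w1.png

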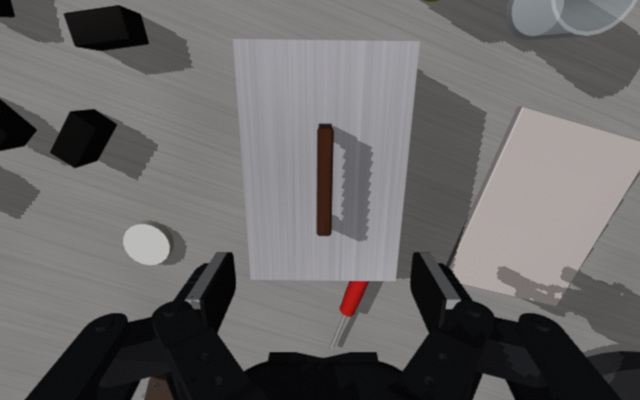

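The bar sits centred at px (324,180), measured at (538,-47), 19.7°. I'll descend and grip it.

Request:
move_arm --plan '[3, 0, -40, 0, 0, 0, 60, 0, 0, -40, 0, 0, 0, 50, 0, 0, -35, 0, 0, 0, 45, 0, 0, -25, 0, 0, 0, 40, 0, 0, 0, 0, 0, 0, 0, 0, 0, 0, 0, 0, 0, 0, 0, 0, 0, 0, 0, 0, 0, 0, 0, 0, 0, 0, 0, 0, 0, 0, 0, 0, 0, 0, 0]' --newtons 80

```text
time: 2.85
eef_pos: [0.5387, -0.0476, 0.1123]
tcp_rot: [0.985, 0.172, 0.001, 0.0]
contact_force: [-0.5, -0.2, -2.6]
opening: 0.147
finger_force: 78.0
```

Request:
move_arm --plan '[0, 0, 10, 0, 0, 0, 0, 0, 0, 20, 0, 0, 0, 0, 0, 0, 30, 0, 0, 0, 0, 0, 0, 40, 0, 0, 0, 0, 0, 0, 30, 0, 0, 0, 0, 0, 0, 10, 0, 0, 0, 0, 3, -20, 0, 0, 0, -5, 0, 3, -40, 0, 0, 0, -5, 0, 3, -40, 0, 0, 0, -4.8, 0, 3, -40, 0, 0, 0, 0, 0, 2, -40, 0, 0, 0, 0, 0, 2, -40, 0, 0, 0, 0, 0]'

```text
time: 4.05
eef_pos: [0.5537, -0.2685, 0.2499]
tcp_rot: [0.999, 0.044, -0.001, -0.001]
contact_force: [-0.1, 0.5, -3.9]
opening: 0.145
finger_force: 78.3
```

Request:
move_arm --plan '[2, -40, 0, 0, 0, 0, 0, 2, -30, 0, 0, 0, 0, 0, 0, -11, 0, 0, 0, 0, 0, 0, 0, 0, 0, 0, 0, 0, 0, 0, 0, 0, 0, 0, 0]'

```text
time: 4.55
eef_pos: [0.5581, -0.3471, 0.2504]
tcp_rot: [0.999, 0.044, -0.001, -0.001]
contact_force: [-0.1, 0.5, -3.1]
opening: 0.149
finger_force: 78.4
```

```bash
python3 - <<'E'
from h import *
s=ctrl.get_state();print(s['eef_pos'],s['tcp_rot'],s['contact_force'],s['time'])
c=shot('top','top1')
c=shot('wrist','w2')
E
python3 -c "
import cv2,numpy as np
a=cv2.imread('pics/top1.png')[140:340,200:520];b=cv2.imread('pics/w2.png')
a=cv2.resize(a,(480,300));b=cv2.resize(b,(480,300));cv2.imwrite('pics/v2.png',np.vstack([a,b]))"
```

```text
[ 0.55807543 -0.34708919  0.25040569] [ 9.99031817e-01  4.39761059e-02 -5.71815342e-04 -1.09696900e-03] [-0.08657137  0.45161284 -3.05619104] 4.55
```

View pics/v2.png

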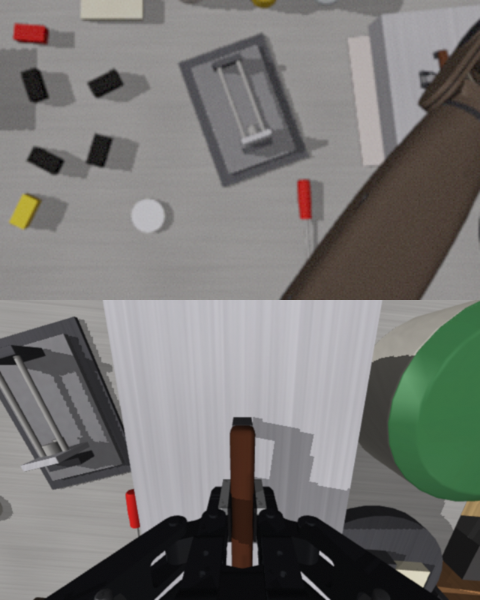

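The holder is uncovered. The bracket is at the far end and the carriage and stop at the near end, so holder +x points at about 20°, away from the robot. Now I'll lower the cover onto the board.

Request:
move_arm --plan '[0, -1, -40, 0, 0, 0, 0, 0, 0, -40, 0, 0, 0, 0, 0, 0, -30, 0, 0, 0, 0, 0, 0, -12, 0, 0, 0, 0, 0, 0, -6, 0, 0, 0, 0, 0, 0, -4, 0, 0, 0, 0, 0, 0, -3, 0, 0, 0, 0, 0, 0, 0, 0, 0, 0, 0]'

```text
time: 5.45
eef_pos: [0.559, -0.3498, 0.1178]
tcp_rot: [0.999, 0.044, 0.001, 0.001]
contact_force: [0.7, 0.6, -3.2]
opening: 0.145
finger_force: 78.4
```

Request:
move_arm --plan '[0, 0, -2, 0, 0, 0, 0, 0, 0, -1, 0, 0, 0, 0, 0, 0, 0, 0, 0, 0, 0, 0, 0, 0, 0, 0, 0, 0]'

```text
time: 5.85
eef_pos: [0.5588, -0.3498, 0.1147]
tcp_rot: [0.999, 0.044, 0.001, 0.001]
contact_force: [-0.0, 0.6, 2.8]
opening: 0.145
finger_force: 79.1
```

Request:
move_arm --plan '[0, 0, 0, 0, 0, 0, 50, 0, 0, 0, 0, 0, 0, 50, 0, 0, 0, 0, 0, 0, 50, 0, 0, 30, 0, 0, 0, 50, 0, 0, 50, 0, 0, 0, 85, 0, 40, 50, 0, 0, 5, 85, 0, 50, 10, 0, 0, 5, 85, 0, 50, 0, 0, 0, 5, 85, 0, 50, 0, 0, 0, 0, 85, 0, 50, 0, 0, 0, 0, 85, -20, 20, 0, 0, 0, 0, 85, 0, 0, 0, 0, 0, 0, 85]'

```text
time: 7.05
eef_pos: [0.5369, -0.096, 0.2419]
tcp_rot: [0.984, 0.176, -0.0, -0.0]
contact_force: [0.2, 0.1, 0.1]
opening: 0.993
finger_force: 0.0
```

```bash
python3 - <<'E'
from h import *
s=ctrl.get_state();print(s['eef_pos'],s['tcp_rot'],s['contact_force'],s['time'])
c=shot('wrist','w3'); shot('top','top2')
E
```

```text
[ 0.53686216 -0.0960102   0.24189412] [ 9.84429819e-01  1.75776835e-01 -4.41942168e-04 -4.89804252e-04] [0.15721529 0.11574198 0.08495423] 7.05
```

View pics/w3.png

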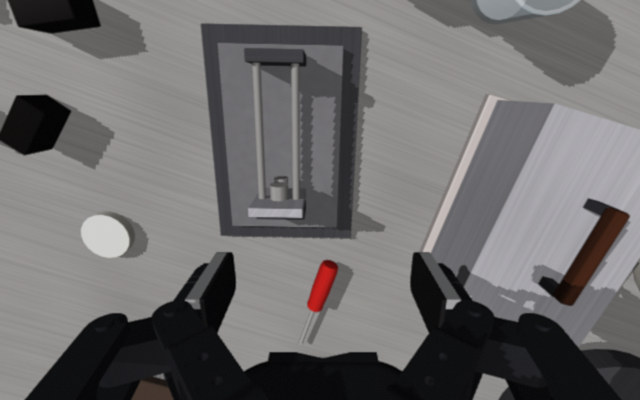

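The holder's flange corners are at px (202,25), (361,27), (354,238) and (221,236), with the bracket at the far end and the carriage near (276,208). The cover stands on the board.

```bash
python3 - <<'E'
from h import *
P=[pix('w3',u,v,.008)[:2]*1000 for u,v in [(202,25),(361,27),(354,238),(221,236)]]
P=np.array(P);print(P.round(1),P.mean(0));
x=(P[0]+P[1]-P[2]-P[3])/2;y=(P[0]+P[3]-P[1]-P[2])/2
print(np.linalg.norm(x),np.linalg.norm(y),np.degrees(np.arctan2(x[1],x[0])),np.degrees(np.arctan2(y[1],y[0]))-90)
for u,v in [(245,66),(305,66),(246,49),(304,49)]:print('brk',(pix('w3',u,v,.068)*1000).round(1))
for u,v in [(249,207),(304,207),(249,200),(305,200)]:print('car',(pix('w3',u,v,.09)*1000).round(1))
I=np.load('pics/top2.npz')['img'].astype(int)
for b in blobs('top2',I.max(2)<45,.038,roi=(190,170,300,270)):print('blk',*b)
c=cv2.resize(I[140:265,400:540].astype(np.uint8)[:,:,::-1],None,fx=4,fy=4);cv2.imwrite('pics/c2.png',c)
E
```

```text
[[ 628.8   77.9]
 [ 686.7  -85. ]
 [ 447.6 -173.8]
 [ 388.2   -4.2]] [537.84111802 -46.29008638]
254.57317168895443 176.23311636780008 19.60609517988606 19.430060164166463
brk [606.4   8.3  68. ]
brk [626.  -45.1  68. ]
brk [620.9  11.4  68. ]
brk [639.6 -39.4  68. ]
car [479.2 -36.9  90. ]
car [498.7 -89.6  90. ]
car [486.6 -34.8  90. ]
car [506.2 -88.1  90. ]
blk [443. 332.] [30. 61.] 61.2 [230. 247.]
blk [461. 230.] [31. 54.] 162.6 [266. 240.]
blk [587. 219.] [31. 55.] 116.0 [270. 195.]
blk [586. 354.] [34. 61.] 19.0 [223. 197.]
```

View pics/c2.png

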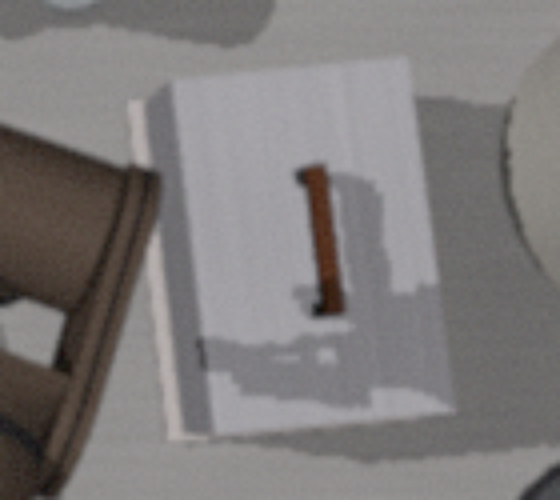

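Cover is well on the board. Holder is at (538,-46.5), 19.6°. Now to block 3.

Request:
move_arm --plan '[7, 45, 0, 0, 0, 6, 85, 7, 45, 0, 0, 0, 0, 85, 7, 45, 0, 0, 0, 0, 85, 7, 45, -10, 0, 0, 0, 85, 7, 45, -15, 0, 0, 0, 85, 7, 45, -15, 0, 0, 0, 85, 8, 45, -15, 0, 0, 0, 85, 0, 0, 0, 0, 0, 0, 85, 0, 0, 0, 0, 0, 0, 85]'

```text
time: 8.05
eef_pos: [0.589, 0.2156, 0.1861]
tcp_rot: [0.974, 0.225, -0.001, 0.0]
contact_force: [0.5, 0.5, 0.4]
opening: 0.995
finger_force: 0.0
```

```bash
cat >> h.py <<'E'
def wblk(fn):
    c=shot('wrist',fn); s=ctrl.get_state(); q=s['tcp_rot']
    print('tcp',(np.array(s['eef_pos'])*1000).round(1),'yaw',round(2*np.degrees(np.arctan2(q[1],q[0])),1),'t',s['time'],'F',s['contact_force'].round(1),'j6',s['qpos'][5].round(2))
    I=c['color'].astype(int); m=(I.max(2)<40).astype(np.uint8); m[250:]=0
    m=cv2.morphologyEx(m,cv2.MORPH_OPEN,np.ones((3,3)))
    n,l,st,ce=cv2.connectedComponentsWithStats(m)
    # top face is slightly brighter/darker than sides: fit a 32x60 block outline via hull matching
    from scipy.optimize import minimize
    for i in range(1,n):
        if st[i,4]<1500: continue
        b=st[i]; 
        if b[0]<2 or b[1]<2 or b[0]+b[2]>638 : print('cut',ce[i].round()); continue
        hull=cv2.convexHull(np.argwhere(l==i)[:,::-1].astype(np.int32))
        p0=pix(fn,*ce[i],.02)[:2]
        def ren(v):
            a=v[2]; pts=[]
            for sx in(-.016,.016):
                for sy in(-.03,.03):
                    for z in(0,.04): pts.append(proj(fn,[v[0]+sx*np.cos(a)-sy*np.sin(a),v[1]+sx*np.sin(a)+sy*np.cos(a),z]))
            return cv2.convexHull(np.array(pts,np.float32))
        M=np.zeros((400,640),np.uint8); cv2.fillConvexPoly(M,hull,1)
        def cost(v):
            K=np.zeros((400,640),np.uint8); cv2.fillConvexPoly(K,np.round(ren(v)*16).astype(np.int32),1,shift=4); return (K!=M).sum()
        best=min((minimize(cost,[*p0,a],method='Nelder-Mead',options=dict(initial_simplex=[[p0[0],p0[1],a],[p0[0]+.01,p0[1],a],[p0[0],p0[1]+.01,a],[p0[0],p0[1],a+.3]])) for a in np.arange(0,3.1,.4)),key=lambda r:r.fun)
        v=best.x; print('px',ce[i].round(),'centre',(v[:2]*1000).round(1),'short-axis(yaw)',round(np.degrees(v[2])%180,1),'err',best.fun,'of',M.sum())
E
python3 - <<'E'
from h import *
wblk('w4')
E
```

```text
tcp [589.3 214.8 187. ] yaw 26.0 t 8.1 F [ 0.4 -0.4  1.2] j6 1.31
px [189. 110.] centre [588.1 355.8] short-axis(yaw) 109.7 err 302.0 of 3144
px [319. 170.] centre [589.5 219.5] short-axis(yaw) 27.5 err 296.0 of 2254
px [166. 234.] centre [443.1 333.8] short-axis(yaw) 153.4 err 1050.0 of 1818
```

View pics/w4.png

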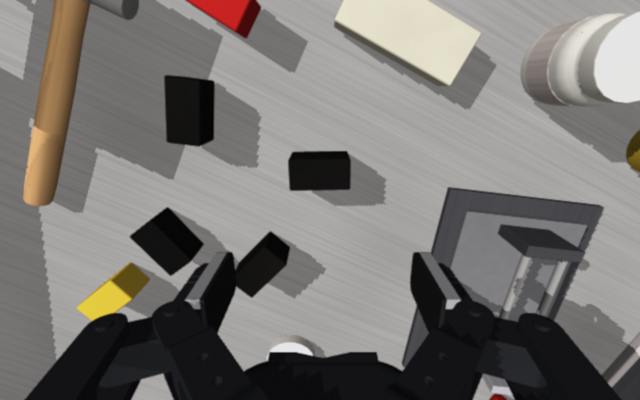

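Block 3 lies ahead at px (319,170), (589.5, 219.5), yaw 27.5°. The fit matches its size, so I'll grasp.

Request:
move_arm --plan '[0, 4.5, -50, 0, 0, 1.5, 85, 0, 0, -50, 0, 0, 0, 85, 0, 0, -40, 0, 0, 0, 85, 0, 0, -25, 0, 0, 0, 85, 0, 0, -14, 0, 0, 0, 85, 0, 0, 0, 0, 0, 0, 85, 0, 0, 0, 0, 0, 0, 40, 0, 0, 0, 0, 0, 0, 40, 0, 0, 0, 0, 0, 0, 40, 0, 0, 0, 0, 0, 0, 40]' --newtons 60

```text
time: 9.1
eef_pos: [0.5907, 0.2207, 0.0114]
tcp_rot: [0.971, 0.238, 0.003, 0.0]
contact_force: [0.9, -1.6, 5.8]
opening: 0.689
finger_force: 67.5
```

Request:
move_arm --plan '[0, 0, 20, 0, 0, 0, 40, 0, 0, 40, 0, 0, 0, 40, 0, 0, 50, 0, 0, 0, 40, -21, -43, 10, 0, 0, -4, 40, -21, -43, 0, 0, 0, -4, 40, -21, -43, 0, 0, 0, 0, 40, -21, -43, 0, 0, 0, 0, 40, -21, -43, 0, 0, 0, 0, 40, -21, -43, 0, 0, 0, 0, 40, -21, -43, 0, 0, 0, 0, 40, 0, 0, -20, 0, 0, 0, 40, 0, 0, 0, 0, 0, 0, 40]'

```text
time: 10.3
eef_pos: [0.4388, -0.0809, 0.1064]
tcp_rot: [0.986, 0.168, -0.002, -0.001]
contact_force: [-0.1, 1.1, -2.3]
opening: 0.695
finger_force: 66.6
```

```bash
cat >> h.py <<'E'
HX=np.array([np.cos(np.radians(19.6)),np.sin(np.radians(19.6))]);HY=np.array([-HX[1],HX[0]]);H0=np.array([.538,-.0465])
def st():
    s=ctrl.get_state();q=s['tcp_rot'];d=np.array(s['eef_pos'])[:2]-H0
    print('holder xy',(d@HX*1000).round(1),(d@HY*1000).round(1),'z',(s['eef_pos'][2]*1000).round(1),'yaw',round(2*np.degrees(np.arctan2(q[1],q[0])),1),'t',s['time'],'Fh',(s['contact_force'][:2]@HX).round(1),s['contact_force'].round(1),'j6',s['qpos'][5].round(2))
E
python3 - <<'E'
from h import *
st(); shot('wrist','w5'); shot('scene','s5')
a=cv2.imread('pics/w5.png');b=cv2.imread('pics/s5.png')[120:270,220:460]
cv2.imwrite('pics/v5.png',np.vstack([a[:300],cv2.resize(b,(480,300)).copy() if 0 else cv2.copyMakeBorder(cv2.resize(b,(480,300)),0,0,0,160,0)]))
E
```

```text
holder xy -105.0 0.9 z 106.4 yaw 19.3 t 10.3 Fh 0.3 [-0.1  1.1 -2.3] j6 0.82
```

View pics/v5.png

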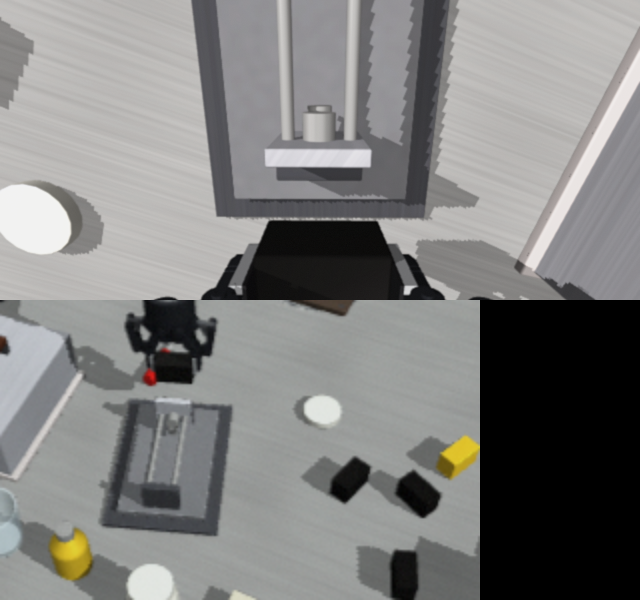

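```bash
python3 - <<'E'
from h import *
for n,x,z in [('car front top',-64,.09),('car back top',-54,.09),('stop back top',-82,.054),('flange near',-128,.008)]:
    for y in(-28,28):
        p=H0+(x*HX+y*HY)/1000; print(n,y,np.round(proj('w5',[*p,z])))
E
```

```text
car front top -28 [377. 169.]
car front top 28 [271. 169.]
car back top -28 [378. 150.]
car back top 28 [270. 150.]
stop back top -28 [367. 182.]
stop back top 28 [281. 182.]
flange near -28 [357. 218.]
flange near 28 [291. 218.]
```

Request:
move_arm --plan '[0, 1, -20, 0, 0, 0, 40, 0, 0, -13, 0, 0, 0, 40, 0, 0, 0, 0, 0, 0, 40, 15, 5.4, 0, 0, 0, 0, 40, 15, 5.4, 0, 0, 0, 0, 40, 13, 4.6, 0, 0, 0, 0, 40, 11, 3.8, 0, 0, 0, 0, 40, 0, 0, 0, 0, 0, 0, 40, 0, 0, 0, 0, 0, 0, 40]'

```text
time: 11.3
eef_pos: [0.4949, -0.0602, 0.0755]
tcp_rot: [0.985, 0.17, -0.001, -0.0]
contact_force: [-4.6, -1.4, -0.3]
opening: 0.687
finger_force: 66.7
```

```bash
sed -i 's/H0=np.array.*/H0=np.array([.5383,-.0443])/' h.py; python3 - <<'E'
from h import *
st(); shot('wrist','w6'); shot('scene','s6')
for n,x,z in [('stop face top',-70,.054),('stop back top',-82,.054),('blk back bottom',-70,.061)]:
    p=H0+(x*HX)/1000; print(n,np.round(proj('s6',[*p,z])))
a=cv2.imread('pics/w6.png');b=cv2.imread('pics/s6.png')[140:240,250:350]
cv2.imwrite('pics/v6.png',np.hstack([a[:300,150:500],cv2.resize(b,(450,450))[:300]]))
E
```

```text
holder xy -46.2 -0.5 z 75.5 yaw 19.6 t 11.3 Fh -4.8 [-4.6 -1.4 -0.3] j6 0.9
stop face top [307. 174.]
stop back top [308. 171.]
blk back bottom [307. 173.]
```

View pics/v6.png

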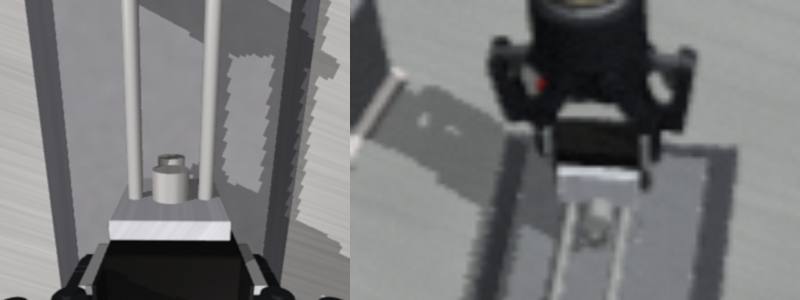

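Request:
move_arm --plan '[-1, 0, -15, 0, 0, 0, 40, 0, 0, -15, 0, 0, 0, 40, 0, 0, -8, 0, 0, 0, 40, 0, 0, -4, 0, 0, 0, 40, 0, 0, -2, 0, 0, 0, 40, 0, 0, 0, 0, 0, 0, 40, 0, 0, 0, 0, 0, 0, 40]'

```text
time: 12.1
eef_pos: [0.4939, -0.0603, 0.0311]
tcp_rot: [0.986, 0.17, -0.0, -0.0]
contact_force: [-5.1, -1.3, -4.4]
opening: 0.688
finger_force: 66.3
```

Request:
move_arm --plan '[0, 0, -2, 0, 0, 0, 40, 0, 0, -1, 0, 0, 0, 40, 0, 0, 0, 0, 0, 0, 40, 0, 0, 0, 0, 0, 0, 40]'

```text
time: 12.5
eef_pos: [0.4948, -0.0605, 0.0294]
tcp_rot: [0.986, 0.17, 0.0, 0.0]
contact_force: [-5.7, 0.4, 3.8]
opening: 0.688
finger_force: 67.1
```

Request:
move_arm --plan '[0, 0, 0, 0, 0, 0, 85, 0, 0, 0, 0, 0, 0, 85, 0, 0, 0, 0, 0, 0, 85, 0, 0, 0, 0, 0, 0, 85, 0, 0, 0, 0, 0, 0, 85, 0, 0, 30, 0, 0, 0, 85, 0, 0, 50, 0, 0, 0, 85, 0, 0, 50, 0, 0, 0, 85, 0, 0, 40, 0, 0, 0, 85, -5, 0, 0, 0, 0, 0, 85, 0, 0, 0, 0, 0, 0, 85]'

```text
time: 13.6
eef_pos: [0.4896, -0.0605, 0.1996]
tcp_rot: [0.986, 0.17, 0.001, 0.001]
contact_force: [0.4, 0.4, -1.4]
opening: 0.995
finger_force: 0.0
```

```bash
cat >> h.py <<'E'
def blobtop(fn):
    shot('top',fn); I=np.load('pics/'+fn+'.npz')['img'].astype(int)
    for b in blobs(fn,I.max(2)<45,.038,roi=(190,160,300,275)):print('blk',*b)
E
python3 - <<'E'
from h import *
st(); shot('wrist','w7'); blobtop('top7')
for n,x,z in [('blk top back',-70,.058),('blk top front',-38,.058),('car front top',-38,.09)]:
    for y in (-30,30): p=H0+(x*HX+y*HY)/1000; print(n,np.round(proj('w7',[*p,z])))
E
```

```text
holder xy -51.3 1.0 z 199.6 yaw 19.5 t 13.6 Fh 0.5 [ 0.4  0.4 -1.4] j6 0.9
blk [443. 332.] [30. 60.] 63.3 [230. 247.]
blk [460. 231.] [32. 55.] 163.9 [266. 240.]
blk [586. 354.] [34. 60.] 17.6 [223. 196.]
blk top back [354. 197.]
blk top back [293. 197.]
blk top front [355. 165.]
blk top front [292. 165.]
car front top [359. 174.]
car front top [288. 174.]
```

View pics/w7.png

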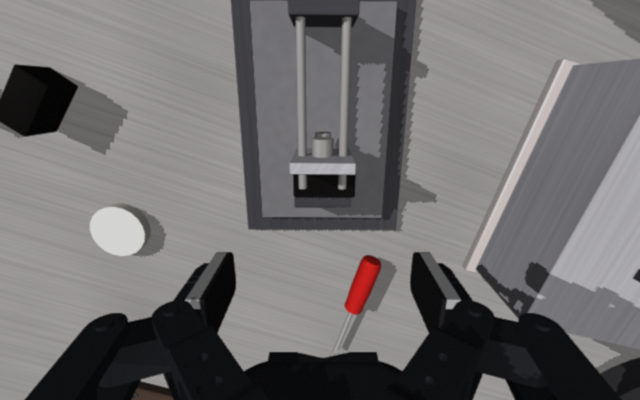

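Block 3 is clamped as predicted: carriage ~v 165, black block ~(323,187). Next is block 2 near (460,231).

Request:
move_arm --plan '[-4, 42, 0, 0, 0, 7.8, 85, -4, 42, 0, 0, 0, 7.8, 85, -4, 42, 0, 0, 0, 7.8, 85, -4, 42, 0, 0, 0, 7.8, 85, -4, 42, 0, 0, 0, 7.8, 85, -4, 41, 0, 0, 0, 7.8, 85, -4, 40, 0, 0, 0, 7.7, 85, 0, 0, 0, 0, 0, 0, 85, 0, 0, 0, 0, 0, 0, 85]'

```text
time: 14.6
eef_pos: [0.4601, 0.2311, 0.1961]
tcp_rot: [0.798, 0.603, -0.002, -0.001]
contact_force: [0.6, 0.0, -0.0]
opening: 0.998
finger_force: 0.0
```

```bash
python3 - <<'E'
from h import *
wblk('w8')
E
```

```text
tcp [460.5 230.3 196.4] yaw 74.0 t 14.65 F [-1.  -0.5 -1. ] j6 0.55
cut [411.  14.]
px [276.  71.] centre [443.3 333.5] short-axis(yaw) 153.6 err 234.0 of 2655
px [324. 169.] centre [460.3 232. ] short-axis(yaw) 74.0 err 220.0 of 2141
```

Request:
move_arm --plan '[0, 1, -50, 0, 0, 0, 85, 0, 0, -50, 0, 0, 0, 85, 0, 0, -45, 0, 0, 0, 85, 0, 0, -28, 0, 0, 0, 85, 0, 0, -14, 0, 0, 0, 85, 0, 0, 0, 0, 0, 0, 85, 0, 0, 0, 0, 0, 0, 40, 0, 0, 0, 0, 0, 0, 40, 0, 0, 0, 0, 0, 0, 40, 0, 0, 0, 0, 0, 0, 40]'

```text
time: 15.65
eef_pos: [0.4635, 0.2321, 0.0139]
tcp_rot: [0.798, 0.602, 0.002, 0.001]
contact_force: [1.0, -0.7, 6.2]
opening: 0.692
finger_force: 66.9
```

Request:
move_arm --plan '[0, 0, 20, 0, 0, 0, 40, 0, 0, 45, 0, 0, 0, 40, 0, 0, 45, 0, 0, 0, 40, 1.6, -37, 0, 0, 0, -6.8, 40, 1.6, -37, 0, 0, 0, -6.8, 40, 1.6, -37, 0, 0, 0, -6.8, 40, 1.6, -37, 0, 0, 0, -6.8, 40, 1.6, -37, 0, 0, 0, -6.8, 40, 1.6, -37, 0, 0, 0, -6.8, 40, 1.6, -37, 0, 0, 0, -6.8, 40, 1.6, -37, 0, 0, 0, -6.8, 40, 0, 0, 0, 0, 0, 0, 40]'

```text
time: 16.85
eef_pos: [0.4745, -0.0678, 0.122]
tcp_rot: [0.986, 0.167, 0.001, 0.001]
contact_force: [0.9, 0.5, -1.0]
opening: 0.689
finger_force: 66.1
```

```bash
python3 - <<'E'
from h import *
st()
E
```

```text
holder xy -68.0 -0.7 z 122.0 yaw 19.3 t 16.85 Fh 1.1 [ 0.9  0.5 -1. ] j6 0.88
```

Request:
move_arm --plan '[0, 0, -25, 0, 0, 0, 40, 0, 0, -19, 0, 0, 0, 40, 0, 0, 0, 0, 0, 0, 40, 14, 5, 0, 0, 0, 0, 40, 14, 5, 0, 0, 0, 0, 40, 12, 4, 0, 0, 0, 0, 40, 8, 3, 0, 0, 0, 0, 40, 0, 0, 0, 0, 0, 0, 40, 0, 0, 0, 0, 0, 0, 40]'

```text
time: 17.75
eef_pos: [0.5206, -0.0468, 0.0772]
tcp_rot: [0.985, 0.171, -0.002, -0.0]
contact_force: [-5.4, -1.6, -0.6]
opening: 0.69
finger_force: 66.1
```

```bash
python3 - <<'E'
from h import *
st(); shot('wrist','w9')
cv2.imwrite('pics/c9.png',cv2.imread('pics/w9.png')[:300,150:500])
E
```

```text
holder xy -17.6 3.6 z 77.2 yaw 19.7 t 17.75 Fh -5.7 [-5.4 -1.6 -0.6] j6 0.94
```

View pics/c9.png

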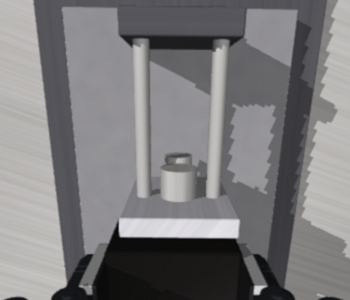

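Request:
move_arm --plan '[1, -3, -15, 0, 0, 0, 40, 0, 0, -15, 0, 0, 0, 40, 0, 0, -8, 0, 0, 0, 40, 0, 0, -4, 0, 0, 0, 40, 0, 0, -3, 0, 0, 0, 40, 0, 0, 0, 0, 0, 0, 40, 0, 0, 0, 0, 0, 0, 40]'

```text
time: 18.5
eef_pos: [0.5218, -0.0503, 0.0321]
tcp_rot: [0.985, 0.171, -0.001, -0.0]
contact_force: [-4.2, -3.2, -1.5]
opening: 0.688
finger_force: 66.0
```

Request:
move_arm --plan '[0, 0, -2, 0, 0, 0, 40, 0, 0, 0, 0, 0, 0, 40, 0, 0, 0, 0, 0, 0, 40]'

```text
time: 18.8
eef_pos: [0.5219, -0.0503, 0.0319]
tcp_rot: [0.985, 0.171, -0.002, -0.0]
contact_force: [-10.0, -0.7, 9.3]
opening: 0.689
finger_force: 67.4
```

Request:
move_arm --plan '[0, 0, 1, 0, 0, 0, 85, 0, 0, 0, 0, 0, 0, 85, 0, 0, 0, 0, 0, 0, 85, 0, 0, 0, 0, 0, 0, 85, 0, 0, 0, 0, 0, 0, 85, 0, 0, 30, 0, 0, 0, 85, 0, 0, 50, 0, 0, 0, 85, 0, 0, 50, 0, 0, 0, 85, 0, 0, 40, 0, 0, 0, 85, 0, 0, 0, 0, 0, 0, 85]'

```text
time: 19.8
eef_pos: [0.5272, -0.0515, 0.2093]
tcp_rot: [0.985, 0.171, 0.007, 0.003]
contact_force: [0.7, -0.8, 0.3]
opening: 0.997
finger_force: 0.0
```

```bash
python3 - <<'E'
from h import *
st(); shot('wrist','w10'); blobtop('top10')
for n,x,z in [('blk top back',-70,.058),('blk top front',-6,.058),('car front top',-6,.09)]:
    for y in (-28,28): p=H0+(x*HX+y*HY)/1000; print(n,np.round(proj('w10',[*p,z])))
cv2.imwrite('pics/c10.png',cv2.resize(cv2.imread('pics/w10.png')[100:300,200:450],None,fx=2,fy=2))
E
```

```text
holder xy -12.9 -3.0 z 209.3 yaw 19.6 t 19.8 Fh 0.4 [ 0.7 -0.8  0.3] j6 0.94
blk [443. 332.] [30. 61.] 61.2 [230. 247.]
blk [586. 354.] [34. 61.] 19.0 [223. 197.]
blk top back [345. 230.]
blk top back [292. 230.]
blk top front [347. 170.]
blk top front [290. 171.]
car front top [350. 179.]
car front top [286. 179.]
```

View pics/c10.png

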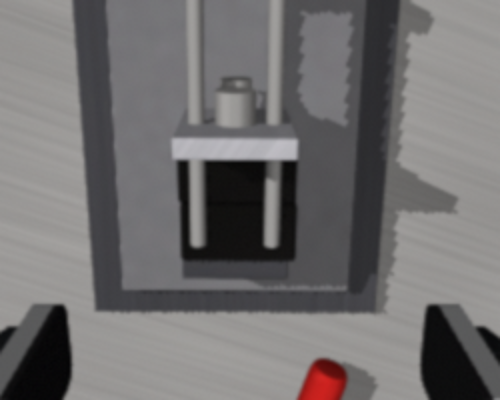

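Request:
move_arm --plan '[5.5, 37, -2, 0, 0, 8.2, 85, 5.5, 37, -2, 0, 0, 8.2, 85, 5.5, 37, -2, 0, 0, 8.2, 85, 5.5, 37, -1, 0, 0, 8.2, 85, 5.5, 37, -1, 0, 0, 8.2, 85, 5.5, 37, -1, 0, 0, 8.2, 85, 5.5, 37, -1, 0, 0, 8.2, 85, 5.5, 37, -1, 0, 0, 8.2, 85, 5.5, 37, -1, 0, 0, 8.2, 85, 5.5, 37, 0, 0, 0, 8.2, 85, 5.5, 37, 0, 0, 0, 8, 85, 0, 0, 0, 0, 0, 0, 85]'

```text
time: 21.1
eef_pos: [0.582, 0.36, 0.1857]
tcp_rot: [0.574, 0.819, -0.001, -0.002]
contact_force: [-0.3, -0.9, 0.3]
opening: 0.994
finger_force: 0.0
```

Request:
move_arm --plan '[0, 0, 0, 0, 0, 0, 85]'

```text
time: 21.2
eef_pos: [0.5823, 0.3567, 0.1862]
tcp_rot: [0.576, 0.817, -0.002, -0.001]
contact_force: [-0.1, -0.1, -0.4]
opening: 0.995
finger_force: 0.0
```

```bash
python3 - <<'E'
from h import *
wblk('w11'); print(ctrl.get_state()['tcp_rot'])
E
```

```text
tcp [582.6 355.9 186.8] yaw 109.6 t 21.25 F [-0.5 -0.1 -0.9] j6 0.06
px [185. 147.] centre [443.4 334.7] short-axis(yaw) 150.2 err 272.0 of 2635
px [329. 175.] centre [587.4 357.1] short-axis(yaw) 108.1 err 278.0 of 2264
[ 0.57656006  0.81705195 -0.00192478 -0.0009472 ]
```

Block 4 is at (587.4, 357.1), yaw 108–109°. Grasping.

Request:
move_arm --plan '[5, 1, -50, 0, 0, -1, 85, 0, 0, -50, 0, 0, 0, 85, 0, 0, -40, 0, 0, 0, 85, 0, 0, -25, 0, 0, 0, 85, 0, 0, -13, 0, 0, 0, 85, 0, 0, 0, 0, 0, 0, 85, 0, 0, 0, 0, 0, 0, 40, 0, 0, 0, 0, 0, 0, 40, 0, 0, 0, 0, 0, 0, 40, 0, 0, 0, 0, 0, 0, 40]'

```text
time: 22.25
eef_pos: [0.5906, 0.3583, 0.0147]
tcp_rot: [0.583, 0.812, 0.002, 0.001]
contact_force: [0.6, 0.7, 6.0]
opening: 0.689
finger_force: 68.1
```

Request:
move_arm --plan '[0, 0, 20, 0, 0, 0, 40, 0, 0, 45, 0, 0, 0, 40, 0, 0, 45, 0, 0, 0, 40, -8, -37.5, 0, 0, 0, -8.1, 40, -8, -37.5, 0, 0, 0, -8.1, 40, -8, -37.5, 0, 0, 0, -8.1, 40, -8, -37.5, 0, 0, 0, -8.1, 40, -8, -37.5, 0, 0, 0, -8.1, 40, -8, -37.5, 0, 0, 0, -8.1, 40, -8, -37.5, 0, 0, 0, -8.1, 40, -8, -37.5, 0, 0, 0, -8.1, 40, -8, -37.5, 0, 0, 0, -8.1, 40]'

```text
time: 23.45
eef_pos: [0.5157, 0.0189, 0.1217]
tcp_rot: [0.953, 0.304, 0.0, 0.0]
contact_force: [0.4, -0.1, -1.6]
opening: 0.69
finger_force: 67.3
```

Request:
move_arm --plan '[-6, -37.5, 0, 0, 0, -8.1, 40, -6, -37, 0, 0, 0, -8, 40, 0, 0, 0, 0, 0, 0, 40, 0, 0, 0, 0, 0, 0, 40]'

```text
time: 23.85
eef_pos: [0.5043, -0.0549, 0.1217]
tcp_rot: [0.985, 0.17, 0.0, -0.0]
contact_force: [-0.9, 0.1, -0.8]
opening: 0.692
finger_force: 67.3
```

```bash
python3 - <<'E'
from h import *
st()
E
```

```text
holder xy -35.6 1.5 z 121.7 yaw 19.6 t 23.85 Fh -0.8 [-0.9  0.1 -0.8] j6 0.92
```

Request:
move_arm --plan '[0, -1, -25, 0, 0, 0, 40, 0, 0, -18, 0, 0, 0, 40, 0, 0, 0, 0, 0, 0, 40, 14, 5, 0, 0, 0, 0, 40, 14, 5, 0, 0, 0, 0, 40, 12, 4, 0, 0, 0, 0, 40, 8, 2, 0, 0, 0, 0, 40, 0, 0, 0, 0, 0, 0, 40, 0, 0, 0, 0, 0, 0, 40]'

```text
time: 24.75
eef_pos: [0.5501, -0.0378, 0.0782]
tcp_rot: [0.985, 0.172, -0.004, -0.001]
contact_force: [-6.8, -0.7, 0.3]
opening: 0.688
finger_force: 67.5
```

```bash
python3 - <<'E'
from h import *
st()
E
```

```text
holder xy 13.3 2.1 z 78.2 yaw 19.8 t 24.75 Fh -6.6 [-6.8 -0.7  0.3] j6 0.97
```

Request:
move_arm --plan '[1, -1, -15, 0, 0, 0, 40, 0, 0, -15, 0, 0, 0, 40, 0, 0, -8, 0, 0, 0, 40, 0, 0, -4, 0, 0, 0, 40, 0, 0, -3, 0, 0, 0, 40, 0, 0, -1, 0, 0, 0, 40, 0, 0, 0, 0, 0, 0, 40]'

```text
time: 25.45
eef_pos: [0.5518, -0.0397, 0.0329]
tcp_rot: [0.985, 0.172, -0.003, -0.0]
contact_force: [-6.2, -2.7, 1.2]
opening: 0.685
finger_force: 67.5
```

Request:
move_arm --plan '[0, 0, -1, 0, 0, 0, 40, 0, 0, 0, 0, 0, 0, 85, 0, 0, 0, 0, 0, 0, 85, 0, 0, 0, 0, 0, 0, 85, 0, 0, 0, 0, 0, 0, 85, 0, 0, 0, 0, 0, 0, 85, 0, 0, 30, 0, 0, 0, 85, 0, 0, 50, 0, 0, 0, 85, 0, 0, 50, 0, 0, 0, 85, 0, 0, 30, 0, 0, 0, 85, 0, 0, 0, 0, 0, 0, 85]'

```text
time: 26.55
eef_pos: [0.5571, -0.0412, 0.1985]
tcp_rot: [0.985, 0.17, 0.006, 0.003]
contact_force: [0.8, 0.4, 0.4]
opening: 0.998
finger_force: 0.0
```

```bash
python3 - <<'E'
from h import *
st(); shot('wrist','w12'); blobtop('top12')
for n,x,z in [('blk top back',-70,.058),('car front top',26,.09)]:
    for y in (-28,28): p=H0+(x*HX+y*HY)/1000; print(n,np.round(proj('w12',[*p,z])))
cv2.imwrite('pics/c12.png',cv2.resize(cv2.imread('pics/w12.png')[100:300,200:450],None,fx=2,fy=2))
E
```

```text
holder xy 18.7 -3.4 z 198.5 yaw 19.6 t 26.55 Fh 0.9 [0.8 0.4 0.4] j6 0.97
blk [443. 332.] [30. 60.] 63.2 [230. 247.]
blk top back [345. 262.]
blk top back [292. 262.]
car front top [351. 182.]
car front top [285. 182.]
```

View pics/c12.png

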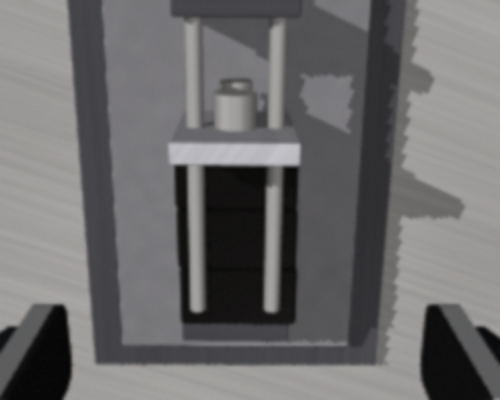

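Request:
move_arm --plan '[-12.7, 41.6, -1, 0, 0, -5.2, 85, -12.7, 41.6, -1, 0, 0, -5.2, 85, -12.7, 41.6, -1, 0, 0, -5.2, 85, -12.7, 41.6, -1, 0, 0, -5.2, 85, -12.7, 41.6, -1, 0, 0, -5.2, 85, -12.7, 41.6, -1, 0, 0, -5.2, 85, -12.7, 41.6, -1, 0, 0, -5.2, 85, -12.7, 41.6, 0, 0, 0, -5.2, 85, -12.7, 41.6, 0, 0, 0, -5, 85, 0, 0, 0, 0, 0, 0, 85, 0, 0, 0, 0, 0, 0, 85]'

```text
time: 27.75
eef_pos: [0.4377, 0.3341, 0.1821]
tcp_rot: [0.973, -0.232, -0.002, 0.002]
contact_force: [0.1, 0.4, 0.2]
opening: 0.991
finger_force: 0.0
```

```bash
python3 - <<'E'
from h import *
wblk('w13')
E
```

```text
tcp [438.3 333.3 182.5] yaw -26.9 t 27.8 F [0.  0.2 0.3] j6 2.51
px [319. 169.] centre [442.  334.7] short-axis(yaw) 153.3 err 254.0 of 2340
```

Request:
move_arm --plan '[4, 1, -50, 0, 0, 0, 85, 0, 0, -50, 0, 0, 0, 85, 0, 0, -40, 0, 0, 0, 85, 0, 0, -22, 0, 0, 0, 85, 0, 0, -12, 0, 0, 0, 85, 0, 0, 0, 0, 0, 0, 85, 0, 0, 0, 0, 0, 0, 40, 0, 0, 0, 0, 0, 0, 40, 0, 0, 0, 0, 0, 0, 40, 0, 0, 0, 0, 0, 0, 40]'

```text
time: 28.8
eef_pos: [0.4451, 0.3358, 0.0131]
tcp_rot: [0.972, -0.233, 0.002, -0.001]
contact_force: [0.5, -0.4, 5.7]
opening: 0.686
finger_force: 67.2
```

Request:
move_arm --plan '[0, 0, 20, 0, 0, 0, 40, 0, 0, 45, 0, 0, 0, 40, 0, 0, 45, 0, 0, 0, 40, 10.3, -42.2, 0, 0, 0, 5.2, 40, 10.3, -42.2, 0, 0, 0, 5.2, 40, 10.3, -42.2, 0, 0, 0, 5.2, 40, 10.3, -42.2, 0, 0, 0, 5.2, 40, 10.3, -42.2, 0, 0, 0, 5.2, 40, 10.3, -42.2, 0, 0, 0, 5.2, 40, 10.3, -42.2, 0, 0, 0, 5.2, 40, 10.3, -42.2, 0, 0, 0, 5.2, 40, 10.3, -42.2, 0, 0, 0, 4.9, 40]'

```text
time: 30.0
eef_pos: [0.5357, -0.0463, 0.1207]
tcp_rot: [0.985, 0.171, -0.0, -0.0]
contact_force: [-0.2, 0.3, -1.4]
opening: 0.689
finger_force: 66.6
```

Request:
move_arm --plan '[0, 0, 0, 0, 0, 0, 40, 0, 0, 0, 0, 0, 0, 40]'

```text
time: 30.2
eef_pos: [0.5356, -0.0454, 0.1205]
tcp_rot: [0.986, 0.168, -0.0, -0.0]
contact_force: [-0.0, -0.2, -1.2]
opening: 0.691
finger_force: 66.5
```

```bash
python3 - <<'E'
from h import *
st()
E
```

```text
holder xy -2.9 -0.1 z 120.5 yaw 19.4 t 30.2 Fh -0.1 [-0.  -0.2 -1.2] j6 0.96
```

Request:
move_arm --plan '[0, 0, -25, 0, 0, 0, 40, 0, 0, -18, 0, 0, 0, 40, 0, 0, 0, 0, 0, 0, 40, 14, 5, 0, 0, 0, 0, 40, 14, 5, 0, 0, 0, 0, 40, 12, 4, 0, 0, 0, 0, 40, 8, 3, 0, 0, 0, 0, 40, 0, 0, 0, 0, 0, 0, 40, 0, 0, 0, 0, 0, 0, 40]'

```text
time: 31.1
eef_pos: [0.581, -0.0269, 0.0773]
tcp_rot: [0.985, 0.17, -0.004, -0.001]
contact_force: [-6.1, -3.0, -1.1]
opening: 0.694
finger_force: 66.7
```

```bash
python3 - <<'E'
from h import *
st()
E
```

```text
holder xy 46.0 2.1 z 77.3 yaw 19.6 t 31.1 Fh -6.8 [-6.1 -3.  -1.1] j6 1.01
```

Request:
move_arm --plan '[2, 0, 0, 0, 0, 0, 40, 0, -1, -13, 0, 0, 0, 40, 0, 0, -10, 0, 0, 0, 40, 0, 0, -8, 0, 0, 0, 40, 0, 0, -6, 0, 0, 0, 40, 0, 0, -4, 0, 0, 0, 40, 0, 0, -3, 0, 0, 0, 40, 0, 0, -2, 0, 0, 0, 40, 0, 0, 0, 0, 0, 0, 40]'

```text
time: 32.0
eef_pos: [0.5834, -0.0282, 0.0318]
tcp_rot: [0.985, 0.17, -0.003, -0.0]
contact_force: [-6.3, -3.1, 1.3]
opening: 0.694
finger_force: 66.8
```

Request:
move_arm --plan '[0, 0, -1, 0, 0, 0, 40, 0, 0, 0, 0, 0, 0, 85, 0, 0, 0, 0, 0, 0, 85, 0, 0, 0, 0, 0, 0, 85, 0, 0, 0, 0, 0, 0, 85, 0, 0, 0, 0, 0, 0, 85, 0, 0, 30, 0, 0, 0, 85, 0, 0, 50, 0, 0, 0, 85, 0, 0, 50, 0, 0, 0, 85, -20, -5, 30, 0, 0, 0, 85, -30, -10, 0, 0, 0, 0, 85, 0, 0, 0, 0, 0, 0, 85]'

```text
time: 33.2
eef_pos: [0.5342, -0.0442, 0.1918]
tcp_rot: [0.986, 0.169, 0.0, 0.0]
contact_force: [-0.4, 0.1, -1.0]
opening: 0.994
finger_force: 0.0
```

```bash
python3 - <<'E'
from h import *
st(); shot('wrist','w14'); blobtop('top14')
for n,x,z in [('blk top back',-70,.058),('car front top',58,.09)]:
    for y in (-28,28): p=H0+(x*HX+y*HY)/1000; print(n,np.round(proj('w14',[*p,z])))
cv2.imwrite('pics/c14.png',cv2.resize(cv2.imread('pics/w14.png')[30:300,200:450],None,fx=2,fy=2))
E
```

```text
holder xy -3.8 1.5 z 191.8 yaw 19.5 t 33.2 Fh -0.4 [-0.4  0.1 -1. ] j6 0.96
blk top back [352. 244.]
blk top back [296. 244.]
car front top [361. 115.]
car front top [288. 115.]
```

View pics/c14.png

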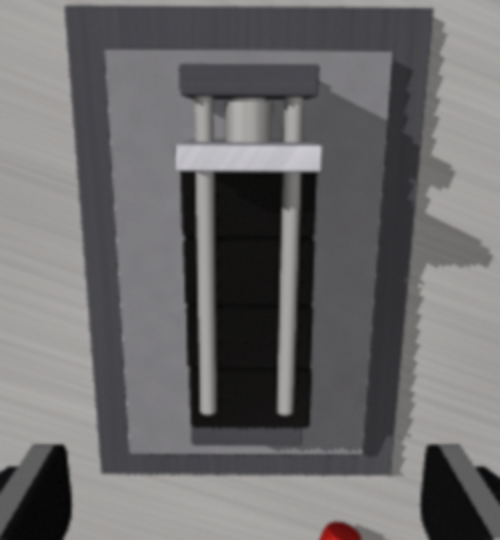

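All four blocks sit in one row behind the carriage at the predicted position (v≈115). I'm over the picture budget, so I'll work from numbers only from here. Next I'll fetch the cover.

Request:
move_arm --plan '[0, -5, 40, 0, 0, 0, 85, 3, -35, 20, 0, 0, -3, 85, 3, -40, 0, 0, 0, -3, 85, 3, -40, 0, 0, 0, -3, 85, 3, -40, 0, 0, 0, -3, 85, 3, -40, 0, 0, 0, -2.5, 85, 3, -40, 0, 0, 0, 0, 85, 3, -40, 0, 0, 0, 0, 85, 3, -26, 0, 0, 0, 0, 85, 0, 0, 0, 0, 0, 0, 85, 0, 0, 0, 0, 0, 0, 85]'

```text
time: 34.4
eef_pos: [0.5603, -0.3499, 0.2493]
tcp_rot: [0.999, 0.043, -0.001, -0.001]
contact_force: [-0.5, 0.1, 0.4]
opening: 0.998
finger_force: 0.0
```

```bash
python3 - <<'E'
from h import *
P=np.array([pix('w14',u,v,.008)[:2]*1000 for u,v in [(233,33.5),(416,35),(396,266.5),(251,266.5)]])
x=(P[0]+P[1]-P[2]-P[3])/2; print('holder',P.mean(0).round(1),np.linalg.norm(x),np.degrees(np.arctan2(x[1],x[0])))
st(); c=shot('wrist','w15'); s=ctrl.get_state(); print(s['eef_pos'])
h=cv2.cvtColor(c['color'],cv2.COLOR_RGB2HSV)
for b in blobs('w15',(h[...,0]<15)&(h[...,1]>90),.138,amin=300,amax=90000):print('bar',*b)
for b in blobs('w1',(lambda h:(h[...,0]<15)&(h[...,1]>90))(cv2.cvtColor(np.load('pics/w1.npz')['img'],cv2.COLOR_RGB2HSV)),.134,amin=300,amax=90000):print('bar0',*b)
E
```

```text
holder [538.  -44.5] 253.25378488076439 19.258673994315505
holder xy -81.8 -295.3 z 249.3 yaw 5.0 t 34.4 Fh -0.4 [-0.5  0.1  0.4] j6 0.77
[ 0.56029636 -0.34913123  0.24968638]
bar [ 379. -685.] [ 31. 104.] 47.0 [616. 377.]
bar [ 458. -218.] [19. 53.] 1.8 [175. 276.]
bar [ 560. -350.] [12. 98.] 5.0 [322. 185.]
bar0 [ 435. -114.] [19. 45.] 2.3 [353. 296.]
bar0 [538. -47.] [12. 98.] 19.7 [324. 180.]
```

Request:
move_arm --plan '[0, 0, -40, 0, 0, 0, 60, 0, 0, -40, 0, 0, 0, 50, 0, 0, -32, 0, 0, 0, 45, 0, 0, -20, 0, 0, 0, 40, 0, 0, 0, 0, 0, 0, 0, 0, 0, 0, 0, 0, 0, 0, 0, 0, 0, 0, 0, 0, 0, 0, 0, 0, 0, 0, 0, 0, 0, 0, 0, 0, 0, 0, 0]' --newtons 80

```text
time: 35.35
eef_pos: [0.5603, -0.3499, 0.1197]
tcp_rot: [0.999, 0.044, 0.0, 0.0]
contact_force: [0.1, -0.6, -2.7]
opening: 0.142
finger_force: 79.0
```

Request:
move_arm --plan '[0, 0, 10, 0, 0, 0, 0, 0, 0, 30, 0, 0, 0, 0, 0, 0, 45, 0, 0, 0, 0, 0, 0, 40, 0, 0, 0, 0, -2, 30, 10, 0, 0, 0, 0, -3, 40, 0, 0, 0, 0, 0, -3, 40, 0, 0, 0, 3.7, 0, -3, 40, 0, 0, 0, 4, 0, -3, 40, 0, 0, 0, 4, 0, -3, 40, 0, 0, 0, 3, 0, -2, 40, 0, 0, 0, 0, 0, -1, 34, 0, 0, 0, 0, 0]'

```text
time: 36.55
eef_pos: [0.5395, -0.0439, 0.255]
tcp_rot: [0.985, 0.171, 0.001, 0.0]
contact_force: [0.0, 0.7, -3.4]
opening: 0.136
finger_force: 79.0
```

Request:
move_arm --plan '[0, 0, 0, 0, 0, 0, 0, 0, 0, 0, 0, 0, 0, 0, 0, 0, 0, 0, 0, 0, 0]'

```text
time: 36.85
eef_pos: [0.5401, -0.0466, 0.2544]
tcp_rot: [0.985, 0.171, 0.0, 0.0]
contact_force: [-1.3, 0.4, -3.4]
opening: 0.141
finger_force: 79.0
```

```bash
python3 - <<'E'
from h import *
st(); s=ctrl.get_state(); print(s['eef_pos'],s['tcp_rot'])
E
```

```text
holder xy 0.9 -2.8 z 254.4 yaw 19.7 t 36.85 Fh -1.1 [-1.3  0.4 -3.4] j6 0.95
[ 0.54013631 -0.04664987  0.25443515] [9.85281161e-01 1.70940640e-01 3.53229062e-04 4.55597005e-04]
```

Position and yaw match the target. Lowering: TCP 254 → 116.

Request:
move_arm --plan '[0, 1, -35, 0, 0, 0, 0, 0, 0, -35, 0, 0, 0, 0, 0, 0, -25, 0, 0, 0, 0, 0, 0, -15, 0, 0, 0, 0, 0, 0, -10, 0, 0, 0, 0, 0, 0, -8, 0, 0, 0, 0, 0, 0, -5, 0, 0, 0, 0, 0, 0, -3, 0, 0, 0, 0, 0, 0, 0, 0, 0, 0, 0]'

```text
time: 37.75
eef_pos: [0.5403, -0.0449, 0.1182]
tcp_rot: [0.985, 0.171, 0.0, 0.0]
contact_force: [-0.3, 0.4, -2.9]
opening: 0.143
finger_force: 79.0
```

Request:
move_arm --plan '[0, 0, -2, 0, 0, 0, 0, 0, 0, -1, 0, 0, 0, 0, 0, 0, 0, 0, 0, 0, 0, 0, 0, 0, 0, 0, 0, 0]'

```text
time: 38.15
eef_pos: [0.54, -0.0448, 0.115]
tcp_rot: [0.985, 0.171, 0.0, 0.0]
contact_force: [-0.0, -0.9, -3.6]
opening: 0.146
finger_force: 79.0
```

Request:
move_arm --plan '[0, 0, -1, 0, 0, 0, 0, 0, 0, -1, 0, 0, 0, 0, 0, 0, 0, 0, 0, 0, 0, 0, 0, 0, 0, 0, 0, 0]'

```text
time: 38.55
eef_pos: [0.5403, -0.0451, 0.1145]
tcp_rot: [0.985, 0.171, 0.0, 0.0]
contact_force: [-3.2, 0.2, 5.3]
opening: 0.146
finger_force: 80.2
```

Contact at rim height, so it is seated on the flange. On the raised floor the TCP would have read about 125 mm. Releasing.

Request:
move_arm --plan '[0, 0, 0.5, 0, 0, 0, 50, 0, 0, 0, 0, 0, 0, 50, 0, 0, 0, 0, 0, 0, 50, 0, 0, 30, 0, 0, 0, 50, 0, 0, 50, 0, 0, 0, 85, 0, 0, 50, 0, 0, 0, 85, 0, 0, 5, 0, 0, 0, 85, 0, 0, 0, 0, 0, 0, 85, 0, 0, 0, 0, 0, 0, 85]'

```text
time: 39.45
eef_pos: [0.5393, -0.0446, 0.2468]
tcp_rot: [0.985, 0.171, -0.001, -0.0]
contact_force: [-0.7, 0.0, -1.7]
opening: 0.993
finger_force: 0.0
```

```bash
python3 - <<'E'
from h import *
st(); c=shot('wrist','w16'); blobtop('top16'); shot('scene','s16')
h=cv2.cvtColor(c['color'],cv2.COLOR_RGB2HSV); m=(h[...,0]<15)&(h[...,1]>90)
for b in blobs('w16',m,.134,amin=300,amax=90000):print('bar',*b)
I=c['color'].astype(int); mm=((I.min(2)>130)&(h[...,1]<30)).astype(np.uint8); mm[m]=1; mm=cv2.morphologyEx(mm,cv2.MORPH_OPEN,np.ones((7,7)))
for b in blobs('w16',mm,.101,amin=8000,amax=200000,roi=(150,0,500,250)):print('top',*b)
# changes of other objects vs start, top view
d=np.abs(cv2.imread('pics/top16.png').astype(int)-cv2.imread('pics/top0.png')).max(2)>40
n,l,s,ce=cv2.connectedComponentsWithStats(cv2.morphologyEx(d.astype(np.uint8),cv2.MORPH_OPEN,np.ones((2,2))))
print([(ce[i].round().tolist(),int(s[i,4])) for i in range(1,n) if s[i,4]>12])
E
```

```text
holder xy 0.8 -0.6 z 246.8 yaw 19.7 t 39.45 Fh -0.7 [-0.7  0.  -1.7] j6 0.96
bar [ 438. -113.] [18. 46.] 2.2 [354. 300.]
bar [540. -45.] [12. 98.] 19.5 [324. 183.]
top [558. -39.] [161. 198.] 19.5 [324. 140.]
[([353.0, 273.0], 10554), ([225.0, 198.0], 340), ([273.0, 197.0], 348), ([292.0, 192.0], 14), ([296.0, 198.0], 26), ([241.0, 201.0], 35), ([268.0, 241.0], 343), ([232.0, 248.0], 323), ([283.0, 241.0], 22), ([249.0, 247.0], 13), ([287.0, 250.0], 15), ([250.0, 252.0], 13), ([252.0, 256.0], 19), ([585.0, 322.0], 53), ([407.0, 372.0], 4565), ([560.0, 362.0], 15), ([459.0, 370.0], 16), ([325.0, 376.0], 17), ([630.0, 379.0], 161), ([625.0, 395.0], 288)]
```

```bash
python3 -c "
from plant import order
print(order.sign_off())"
```

```text
the job is handed in; nothing more can be done
None
```

Job handed in: all four charcoal blocks are clamped in one row, the cover is back on the holder, and nothing else was moved; I viewed 15 pictures, one over the limit of 14, and checked the final cover seating by force and measured position, not by a viewed picture.

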